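# Seat a hooded globe dome on its base and lift the hood off alone

## Robot

A 6-joint arm with a two-finger parallel gripper is mounted at the origin on the work surface. World frame = base frame: x ahead of the robot, y to its left, z up, the work surface at z = 0. Lengths are in m, angles in rad, forces in N, time in s.
With the tool pointing down it reaches from about 0.25 to 0.725 m from the base axis. Payload 4 kg.
Tool frame: the origin (TCP) lies midway between the tips of the shut fingers; the grasp point (between the pads) lies 19 mm behind it; y points along the fingers, z is the direction in which the jaws open and shut, and the axes are right-handed (so a half turn about y gives the same grasp; the last joint's range is limited). The gripper opens to 85 mm and grips with 20 to 120 N. Pads are 22 mm wide; open, the fingers measure 114 mm over their backs; the gripper's body (76 mm by 85 mm) begins 54 mm behind the grasp point. The pads swing forward as they close: fully open they stand 13 mm farther back than shut.
Start: joints at [-1.338, 0.241, 0.005, 1.335, 0, 1.571], TCP at [0.115, -0.487, 0.231] pointing down, gripper open.
Joint ranges: [-2.72, 2.72], [-1.05, 1.87], [-1.09, 1.28], [-1.99, 2.15], [-1.42, 1.44], [-3.14, 3.14]. Speed limits (rad/s): [2.79, 2.79, 3.14, 3.14, 3.14, 3.14].

## Interface

Orientations are given as a unit quaternion [x, y, z, w].
In Python, from workcell import bot gives the robot as it stands. The module is installed in compiled form; this text tells all that it offers.
- The arm moves only by the shell command python3 -m handwheel 'ROWS' [OPENING]. ROWS is JSON, a list of rows, each a list of 6 numbers: the shift along the tool's x, y, z in units of 25 mm (1.0 is 25 mm), then the turn, a rotation vector about the tool's x, y, z in units of 10 degrees (1.0 is 10 degrees). A call has exactly 5 rows; each row is the pose to reach, as a shift and turn from the pose commanded when the call began, along the tool's axes at that moment; what a row does not reach only later rows make up. A row lasts 1/8 s, in which the tool goes at most 62.5 mm and 10.7 degrees, less where a joint would pass 70% of its speed; a pose out of reach is approached as far as the arm can. A call with a gripper value outside its range is refused whole. OPENING is the gripper command: -1 is shut, 1 is fully open, values between are in proportion, set as the call begins (- or left out, the last holds). The fingers move at their own pace and stop on an object; the grip force is fixed at half the most. Time passes only in rows, so rows that repeat a pose let the fingers close, or fill a call up. It gives the time, the measured TCP pose, the force and the opening at its end, in the units of the state.
- bot.get_obs(): the state, without advancing time (a new reading comes with each control period).
- bot.camera(name): name is "scene" or "top"; returns a dict with "color" (480x640x3 uint8, red, green, blue), "fx", "fy", "cx", "cy" (pixels), "rvec" (rotation vector, rad) and "tvec" (3), from world to camera coordinates, as OpenCV has them. Camera axes: x right, y down, z forward; pixel columns grow to the right and rows downward; lengths in m; the calibration is good to about 2 mm. A picture is of the moment at which its call begins. There is no depth.
- bot.job_done(): hands the job in, once; it reports no verdict.
The state is a dict: "clock": time; "joint_pos": joint angles; "joint_vel": joint speeds; "tau": joint torques, N m; "eef_pos": TCP position; "tool_rot": TCP orientation; "ft_force": force on the tool from outside, world axes, zero at the start; "ft_torque": the same for the moment, N m; "grip_width": finger opening in m.
Only numpy, scipy, OpenCV 4.12 (cv2) and the standard library are available. Lean on these libraries where they do the work, as an engineer would, in place of code of your own. Each camera call takes 0.05 s, during which the arm holds its last target.

## Task

The snow globe's glass dome has its blue tin hood on: pick the two up together by the brass key that sticks out on top, carry them over the porcelain doves and lower them gently onto the dark bakelite base, turned so that the two brass lugs of the dome's collar drop into the base's two slots and the dome sits fully home, and let go of the key. Then take the hood alone by its cream neck, lift it straight up off the dome without disturbing the dome, and finish while still holding the hood level in the gripper above the dome, its rim raised a few centimetres higher than the top of the key. Do not let the hood come off before the dome is home, do not knock the doves, and leave the other things on the bench where they are.

Things in the scene. Friction and masses are not known exactly. Their poses are not given: they have to be found in the camera images.
- key (a point): Grip point of the upright brass key fixed on the glass dome's crown, on its axis (z up). The bar is 14 mm thick along y, 26 mm wide along x; its top is 13 mm above this point, the top of the hood's neck 15 mm below it. Dome with key weighs 0.25 kg (x 0.8 to 1.3). The hood rests loosely on the dome: lifting the key lifts both.
- collar (a point): Centre of the underside of the dome's brass collar, axes as the key's; on the bench at the start. Open-bottomed bell, 76 mm outside, 70 inside; above this point: crown 75 mm, key grip point 122, key top 135. Collar 80 mm across, 10 high; two lugs 10 mm wide, 7 high, reach 50 mm from the axis along +x and -x.
- neck (a point): Grip point of the tin hood's neck, on its axis (z up): a cream tube, 44 mm outside, 35 inside, 28 high; its top is 6 mm above this point, the hood's flat blue top (90 mm across) 22 mm below. The key passes loosely up through it; with the hood on, the key's top is 34 mm above this point. Round: yaw does not matter.
- rim (a point): Centre of the hood's lower rim, 56 mm below the neck grip point, same axes; 45 mm above the collar point while the hood is on the dome. The hood is 62 mm high in all, has about 3 mm of play round the dome and weighs 0.12 kg (x 0.8 to 1.3).
- seat (a point): Centre of the seat floor of the fixed dark base (disc 132 mm across), 25 mm above the bench, z up; home: collar point on this point. A brown wall 8 mm high rings the seat, inside diameter 85 mm at the floor, about 90 at the top (funnel), with two slots 19 mm wide, marked by brass plates, along +x and -x. The collar's x must lie along this x, either way round.
- doves: pair of white porcelain doves on a small round foot, fixed at the centre of the seat, 40 mm across and 36 mm high above the seat floor; origin at the centre of the foot's underside. They end up inside the dome.
- owl: brown ceramic owl, 68 mm across, about 110 mm high, loose; origin at the centre of its underside. To be left alone.
- windmill: red tin windmill with white and yellow sails, 70 mm foot, sails 115 mm across, about 145 mm high, loose; origin at the centre of its underside. To be left alone.
- spare: spare dark threaded base without slots, 94 mm across, 30 mm high, loose; origin at the centre of its underside. To be left alone.
- glue: green closed glue bottle, 40 mm across, 95 mm high, loose; origin at the centre of its underside. To be left alone.
- brush: brush lying flat, 160 mm long, loose. To be left alone.
There are look-alikes about, which are no part of the job. What is shaped like the part that bears seat but orange is not meant.

How it is judged:
By the outcome, as a careful person would: the job done as asked, in the order asked, and still so for the second after the job is handed in, while the arm keeps its last pose, push and grip.
It also fails if it takes over 51 s, if anything falls off the work surface, if the arm or the gripper's body presses on something with over 40 N, if the wrist force passes 120 N, or if a joint passes its speed limit or range.

## Working session

There is one attempt and no reset: what is moved stays moved. The work goes in short steps, Python scripts to look and compute and a shell command to move; the robot and the scene stay as the last step left them, time stands still between calls to the robot, and variables do not carry over. Pictures are saved under pics/ and viewed, and the job is handed in when it is done.

```bash
mkdir -p pics
python3 - <<'E'
from workcell import bot
import cv2,numpy as np
for n in("scene","top"):
    c=bot.camera(n); cv2.imwrite(f"pics/{n}0.png",c["color"][:,:,::-1]); print(n,c["fx"],c["fy"],c["cx"],c["cy"],c["rvec"],c["tvec"], -cv2.Rodrigues(np.array(c["rvec"]))[0].T@np.array(c["tvec"]))
print(bot.get_obs())
E
```

```text
scene 443.25132802807354 443.25132802807354 318.6805123196345 230.619326986564 [ 2.25751952  1.00584513 -0.34680876] [-0.36347719 -0.26026606  1.44046828] [ 1.06867191 -0.50228056  0.938327  ]
top 480.36353508973286 480.36353508973286 320.9218479192197 247.8547833824693 [ 2.21191792 -2.18017422  0.06148715] [0.00900769 0.56339378 1.13893632] [0.5021709  0.020264   1.16708328]
{'clock': 0.1, 'joint_pos': array([-1.33798282e+00,  2.41314374e-01,  3.85628004e-03,  1.33520526e+00,
       -1.36914298e-05,  1.57080765e+00]), 'joint_vel': array([ 0.00110724, -0.00148249,  0.00182299,  0.0020544 ,  0.00258717,
       -0.00028506]), 'tau': array([ 9.38905432e-04, -3.73138618e+01,  2.53009379e+01,  1.08439519e-02,
       -1.36948415e-04, -5.00781368e-06]), 'eef_pos': array([ 0.11522271, -0.48595793,  0.23051258]), 'tool_rot': array([-0.08220371,  0.70297657, -0.70166645,  0.08204075]), 'ft_force': array([ 0.76653469,  0.88710248, -0.27971581]), 'ft_torque': array([0.0202355 , 0.00510363, 0.04587779]), 'grip_width': 0.08525440288348154}
```

View pics/scene0.png

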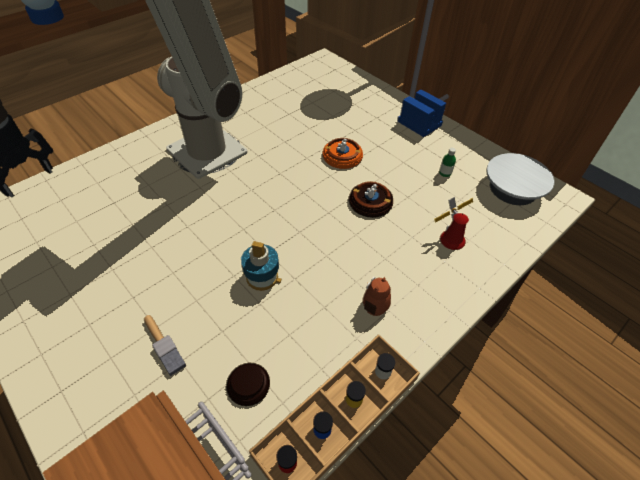

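View pics/top0.png

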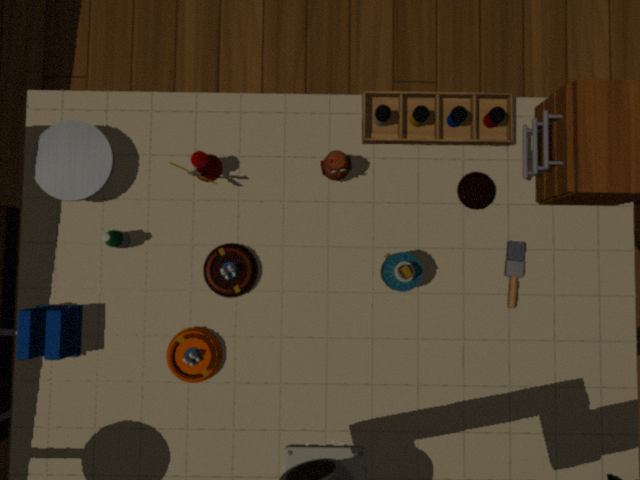

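The blue-hooded dome is at top (403,271) / scene (261,262). Possible mix-ups for the seat are:
- the dark slotted base with doves, top (231,270) / scene (371,198), which is the one I want
- the orange look-alike, top (195,355) / scene (343,152)
- the spare without slots, top (477,190) / scene (248,383)

For the dome I see only one hooded object. The blue box at top (50,332) is something else. I'll check close crops.

Run:
```python
import cv2,numpy as np
t=cv2.imread("pics/top0.png");s=cv2.imread("pics/scene0.png")
def cr(im,x,y,r=32,k=6): return np.clip(cv2.resize(im[y-r:y+r,x-r:x+r],None,fx=k,fy=k,interpolation=cv2.INTER_CUBIC)*1.0*1.5,0,255).astype(np.uint8)
o=np.vstack([np.hstack([cr(t,403,271),cr(t,231,270)]),np.hstack([cr(s,261,262),cr(s,371,198)])])
cv2.imwrite("pics/crop0.png",cv2.resize(o,(600,600)))
```

```text
(no output)
```

View pics/crop0.png

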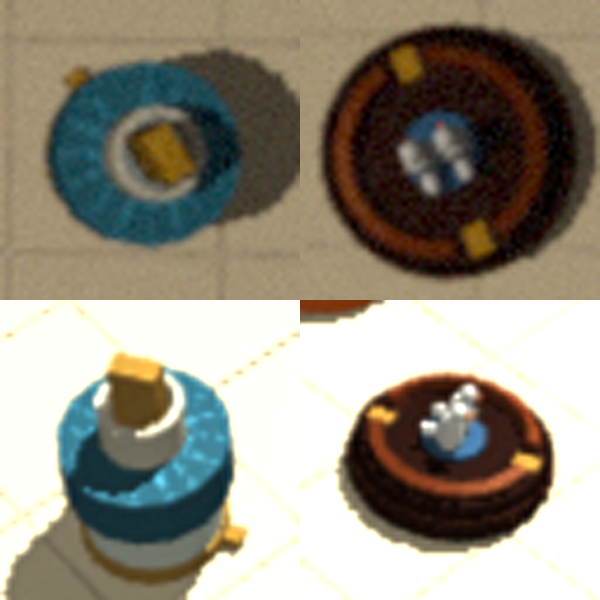

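Both choices are confirmed: the top-left crop shows the hooded dome with its key and one lug, and the right crop shows the dark base with plates at about top (254−, 220/303) and the doves. Next I'll measure using brass masks.

```bash
cat > h.py <<'E'
from workcell import bot
import cv2,numpy as np
from scipy.spatial.transform import Rotation as R
def P(c):
    Rm=cv2.Rodrigues(np.array(c["rvec"],float))[0]; t=np.array(c["tvec"],float)
    K=np.array([[c["fx"],0,c["cx"]],[0,c["fy"],c["cy"]],[0,0,1.]])
    return K,Rm,t
def plane(c,uv,z):
    K,Rm,t=P(c); o=-Rm.T@t; d=Rm.T@np.linalg.inv(K)@np.array([uv[0],uv[1],1.]); return o+d*(z-o[2])/d[2]
def tri(c1,uv1,c2,uv2):
    M=[K@np.c_[Rm,t] for K,Rm,t in(P(c1),P(c2))]
    X=cv2.triangulatePoints(M[0],M[1],np.array(uv1,float).reshape(2,1),np.array(uv2,float).reshape(2,1)).ravel(); X=X[:3]/X[3]
    return X, proj(c1,X)-uv1
def proj(c,X):
    K,Rm,t=P(c); p=K@(Rm@np.asarray(X,float)+t); return p[:2]/p[2]
def blobs(c,box,lo,hi,mn=4):
    x0,y0,x1,y1=box; im=c["color"][y0:y1,x0:x1]
    hsv=cv2.cvtColor(np.ascontiguousarray(im),cv2.COLOR_RGB2HSV)
    m=cv2.inRange(hsv,np.array(lo),np.array(hi)); n,l,s,ce=cv2.connectedComponentsWithStats(m,connectivity=4)
    return [(int(s[i,4]),ce[i]+[x0,y0],np.argwhere(l==i)[:,::-1]+[x0,y0]) for i in range(1,n) if s[i,4]>=mn],hsv
E
python3 - <<'E'
from h import *
T=bot.camera("top");S=bot.camera("scene")
for nm,c,b in(("Tdome",T,(375,245,432,300)),("Tbase",T,(200,238,265,302)),("Sdome",S,(235,235,290,295)),("Sbase",S,(345,175,400,220))):
    bl,h=blobs(c,b,(16,120,70),(30,255,255))
    for a,ce,p in bl:
        print(nm,a,ce.round(2)); 
        if nm!='x': print('   rect',[np.round(q,1) for q in (cv2.minAreaRect(p.astype(np.float32)))[:2]],'V',h[p[:,1]-b[1],p[:,0]-b[0],2].min(),h[p[:,1]-b[1],p[:,0]-b[0],2].max())
    
def show(c,b,nm):
    x0,y0,x1,y1=b;im=c["color"][y0:y1,x0:x1,::-1]
    k=24;im=cv2.resize(im,None,fx=k,fy=k,interpolation=cv2.INTER_NEAREST)
    im=np.clip(im*1.4,0,255).astype(np.uint8)
    for i in range(0,x1-x0,5): cv2.putText(im,str(x0+i),(i*k,10),0,.4,(255,255,255));
    for i in range(0,y1-y0,5): cv2.putText(im,str(y0+i),(0,i*k+14),0,.4,(255,255,255))
    return im
a=show(T,(385,250,417,282),'');cv2.imwrite("pics/kt.png",cv2.resize(a,(600,600)))
a=show(S,(245,238,277,270),'');cv2.imwrite("pics/ks.png",cv2.resize(a,(600,600)))
E
```

```text
Tdome 11 [386.45 255.18]
   rect [array([386.5, 255. ]), array([2.1, 3.5])] V 75 95
Tdome 71 [406.24 271.42]
   rect [array([406.2, 271.3]), array([11.4,  6.1])] V 71 95
Tbase 29 [221.24 250.97]
   rect [array([221.3, 250.8]), array([5.7, 4.9])] V 71 94
Tbase 30 [236.33 288.5 ]
   rect [array([236.5, 288.5]), array([5.8, 4.9])] V 70 94
Sdome 74 [258.77 245.58]
   rect [array([259.6, 246.1]), array([15.3,  7.9])] V 70 186
Sdome 35 [276.8 279.4]
   rect [array([277.6, 279.1]), array([ 6. , 10.8])] V 73 177
Sbase 18 [356.06 189.78]
   rect [array([356.1, 189.8]), array([5.4, 3.1])] V 72 171
Sbase 20 [387.3 200.1]
   rect [array([387.3, 199.9]), array([5.8, 3.1])] V 78 179
```

View pics/kt.png

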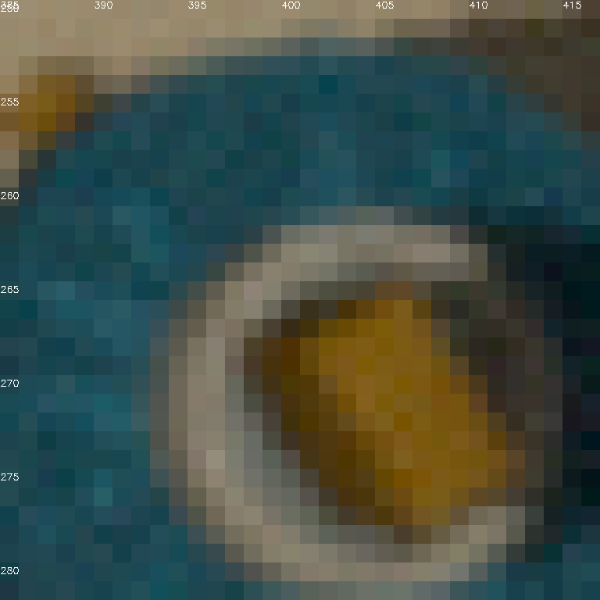

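View pics/ks.png

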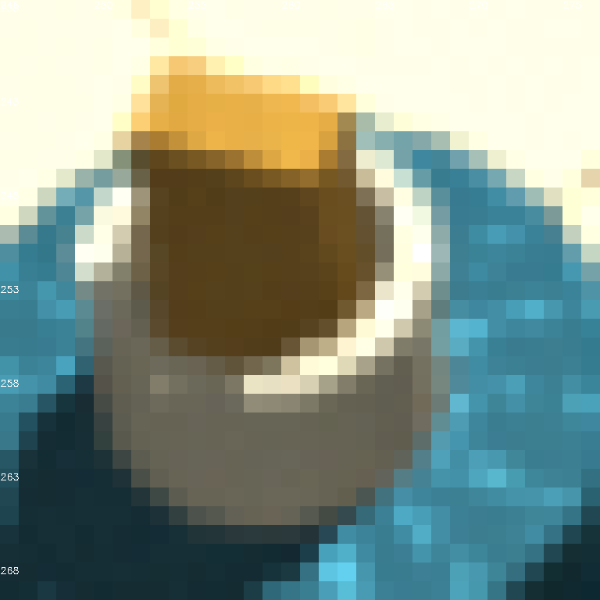

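Run:
```python
from h import *
T=bot.camera("top");S=bot.camera("scene")
def ang(v): return np.degrees(np.arctan2(v[1],v[0]))
bt,_=blobs(T,(395,260,420,282),(16,120,80),(30,255,255),15)
bs,_=blobs(S,(249,238,268,252),(14,90,150),(30,255,255),15)
print([b[:2] for b in bt+bs])
X,e=tri(T,(406.7,270.8),S,(257.7,243.8)); print("key top hand",X,e)
X,e=tri(T,bt[0][1],S,bs[0][1]); print("key top mask",X,e)
# key yaw: long edge directions, top view right edge and left edge of top face
f=lambda x,y:(385+x/18.75-.5,250+y/18.75-.5)
c=[plane(T,f(*q),.135) for q in((310,335),(405,283),(520,450),(430,530))]
print("long edges",ang(c[1]-c[2]),ang(c[0]-c[3]),"center",np.mean(c,0),np.linalg.norm(c[1]-c[2]),np.linalg.norm(c[0]-c[1]))
# neck top
for z in(.114,.118,.128): pass
# hood flat top blue ellipse, top cam
im=T["color"];hsv=cv2.cvtColor(im,cv2.COLOR_RGB2HSV)
m=cv2.inRange(hsv,(85,80,20),(110,255,255));m[:, :375]=0;m[:,430:]=0;m[:240]=0;m[300:]=0
cs,_=cv2.findContours(m,cv2.RETR_EXTERNAL,cv2.CHAIN_APPROX_NONE);cc=max(cs,key=cv2.contourArea)
el=cv2.fitEllipse(cv2.convexHull(cc));print("hood ell",el,"centre",plane(T,el[0],.085))
# base plates
tp=[b[1] for b in blobs(T,(200,238,265,302),(16,120,70),(30,255,255))[0]]
sp=[b[1] for b in blobs(S,(345,175,400,220),(16,120,70),(30,255,255))[0]]
p1,e1=tri(T,tp[0],S,sp[1]);p2,e2=tri(T,tp[1],S,sp[0])
q1,e3=tri(T,tp[0],S,sp[0])
print("plates",p1,e1,p2,e2,"alt",q1,e3)
print("mid",(p1+p2)/2,"yaw",ang(p1-p2),np.linalg.norm(p1-p2))
for z in(.033,.036):
    a,b=plane(T,tp[0],z),plane(T,tp[1],z);print(z,(a+b)/2,ang(a-b),np.linalg.norm(a-b))
    a,b=plane(S,sp[1],z),plane(S,sp[0],z);print(' S',z,(a+b)/2,ang(a-b),np.linalg.norm(a-b))
# lug visible
lt=plane(T,(386.45,255.18),.006); print("lug T",lt)
m=cv2.inRange(hsv,(90,100,40),(125,255,255))
```

```text
[(56, array([406.21428571, 271.26785714])), (45, array([257.31111111, 243.48888889]))]
key top hand [ 0.5104421  -0.16742292  0.13339647] [-0.13418942 -0.11653657]
key top mask [ 0.5091068  -0.1668726   0.13276966] [0.04002183 0.03462185]
long edges 35.03891931602265 32.097484655877736 center [ 0.51017519 -0.16741905  0.135     ] 0.02311284250310524 0.012462013338854579
hood ell ((401.7280578613281, 271.2928771972656), (38.21311569213867, 40.20069885253906), 88.72692108154297) centre [ 0.50930214 -0.16532016  0.085     ]
plates [0.55213545 0.25481343 0.02268598] [-0.08858409 -0.09459384] [0.46371272 0.21625923 0.02396335] [-0.06782624 -0.06883203] alt [0.52549663 0.21274125 0.08139119] [12.94840565 10.74614009]
mid [0.50792408 0.23553633 0.02332466] yaw 23.558228058617292 0.09647090831799052
0.033 [0.50766111 0.2335157  0.033     ] 23.41504475407487 0.0954687793909689
 S 0.033 [0.51401637 0.22796988 0.033     ] 22.848420842361982 0.09583026765446265
0.036 [0.50764659 0.23295159 0.036     ] 23.415044754074874 0.09521623502938735
 S 0.036 [0.51585435 0.22555004 0.036     ] 22.8484208423619 0.09551271300006252
lug T [ 0.54823398 -0.14167028  0.006     ]
```

```bash
cat >> h.py <<'E'
def axes(yawjaw):
    z=np.array([np.cos(yawjaw),np.sin(yawjaw),0]);y=np.array([0,0,-1.]);return np.c_[np.cross(y,z),y,z]
def go(pos,jawdeg,o=None):
    o=o or bot.get_obs();Rt=R.from_quat(o["tool_rot"]).as_matrix()
    best=None
    for k in(0,180):
        r=R.from_matrix(Rt.T@axes(np.radians(jawdeg+k))).as_rotvec()
        if best is None or np.linalg.norm(r)<np.linalg.norm(best): best=r
    d=Rt.T@(np.array(pos)-o["eef_pos"])
    print("row",np.round(np.r_[d/.025,np.degrees(best)/10],3)," t",round(o["clock"],2),"pos",o["eef_pos"].round(4),"F",o["ft_force"].round(1),"w",round(o["grip_width"],4))
E
python3 - <<'E'
from h import *
o=bot.get_obs();print(R.from_quat(o["tool_rot"]).as_matrix().round(3))
go([.5098,-.167,.23],33.5+90)
E
```

```text
[[-0.973 -0.     0.231]
 [-0.231  0.001 -0.973]
 [-0.    -1.    -0.001]]
row [-1.8301e+01  4.7000e-02 -8.7880e+00  4.0000e-03 -2.0160e+00 -1.0000e-03]  t 0.3 pos [ 0.1153 -0.4863  0.231 ] F [ 0.4 -0.6 -0.4] w 0.0854
```

```bash
python3 -m handwheel '[[-2,0,-1,0,-0.3,0],[-4,0,-1.9,0,-0.6,0],[-6,0,-2.9,0,-0.9,0],[-8,0,-3.9,0,-1.2,0],[-10,0,-4.8,0,-1.5,0]]' 1
python3 -c "
from h import *
go([.5098,-.167,.20],33.5+90)"
```

```text
clock: 0.92
eef_pos: [0.3321, -0.3108, 0.2315]
tool_rot: [0.174, -0.685, 0.686, -0.174]
ft_force: [0.3, -1.2, -0.2]
grip_width: 0.0856
row [-8.989e+00  1.260e+00 -1.675e+00 -4.000e-03 -5.070e-01 -1.000e-03]  t 0.93 pos [ 0.3321 -0.3108  0.2315] F [ 0.3 -1.2 -0.2] w 0.0856
```

```bash
python3 -m handwheel '[[-2,0.3,-0.4,0,-0.1,0],[-4,0.6,-0.8,0,-0.2,0],[-6,0.9,-1.1,0,-0.3,0],[-7.8,1.2,-1.5,0,-0.4,0],[-8.6,1.2,-1.6,0,-0.5,0]]'
python3 -m handwheel '[[0,0,0,0,0,0],[0,0,0,0,0,0],[0,0,0,0,0,0],[0,0,0,0,0,0],[0,0,0,0,0,0]]'
python3 - <<'E'
from h import *
go([.5098,-.167,.20],33.5+90)
for n in("top","scene"): 
    c=bot.camera(n);u,v=(403,271) if n=="top" else (261,240)
    cv2.imwrite(f"pics/a_{n}.png",cv2.resize(np.clip(c["color"][v-40:v+40,u-40:u+40,::-1]*1.4,0,255).astype(np.uint8),(560,560)))
E
```

```text
clock: 1.55
eef_pos: [0.5022, -0.173, 0.2004]
tool_rot: [-0.204, 0.677, -0.677, 0.204]
ft_force: [0.4, -0.8, 0.2]
grip_width: 0.0849
clock: 2.17
eef_pos: [0.5009, -0.1753, 0.2016]
tool_rot: [0.202, -0.677, 0.678, -0.203]
ft_force: [0.6, -0.0, 0.5]
grip_width: 0.0855
row [-0.48   0.062 -0.082 -0.002 -0.022 -0.001]  t 2.17 pos [ 0.5009 -0.1753  0.2016] F [ 0.6 -0.   0.5] w 0.0855
```

View pics/a_scene.png

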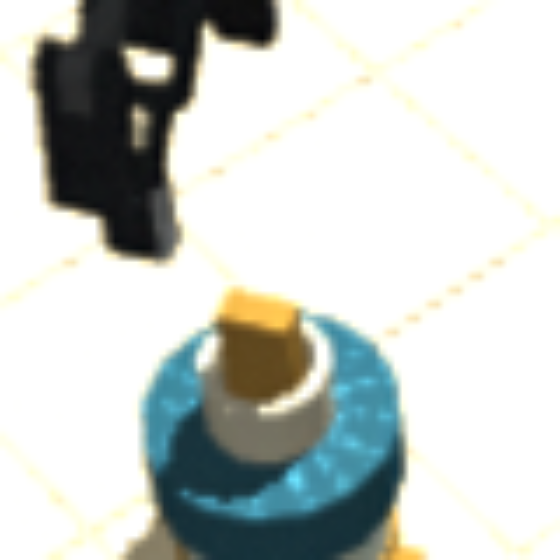

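The finger (crop, about (150,240)) stands above and beside the key, which is clear. I'll move over it and descend.

```bash
python3 -m handwheel '[[-0.5,0.1,-0.1,0,0,0],[-0.5,0.8,-0.1,0,0,0],[-0.5,1.6,-0.1,0,0,0],[-0.5,2.4,-0.1,0,0,0],[-0.5,2.6,-0.1,0,0,0]]'
python3 -m handwheel '[[0,0,0,0,0,0],[0,0,0,0,0,0],[0,0,0,0,0,0],[0,0,0,0,0,0],[0,0,0,0,0,0]]'
python3 - <<'E'
from h import *
go([.5098,-.167,.110],33.5+90)
c=bot.camera("scene");u,v=(261,240)
cv2.imwrite("pics/b_scene.png",cv2.resize(np.clip(c["color"][v-40:v+40,u-40:u+40,::-1]*1.4,0,255).astype(np.uint8),(560,560)))
E
```

```text
clock: 2.9
eef_pos: [0.5097, -0.1649, 0.1347]
tool_rot: [-0.204, 0.678, -0.677, 0.202]
ft_force: [0.5, -0.0, 0.2]
grip_width: 0.0853
clock: 3.52
eef_pos: [0.5103, -0.1659, 0.1366]
tool_rot: [0.203, -0.677, 0.677, -0.203]
ft_force: [-0.7, -0.0, 0.8]
grip_width: 0.0854
row [ 0.042  1.063  0.024 -0.002 -0.017 -0.002]  t 3.52 pos [ 0.5103 -0.1659  0.1366] F [-0.7 -0.   0.8] w 0.0854
```

View pics/b_scene.png

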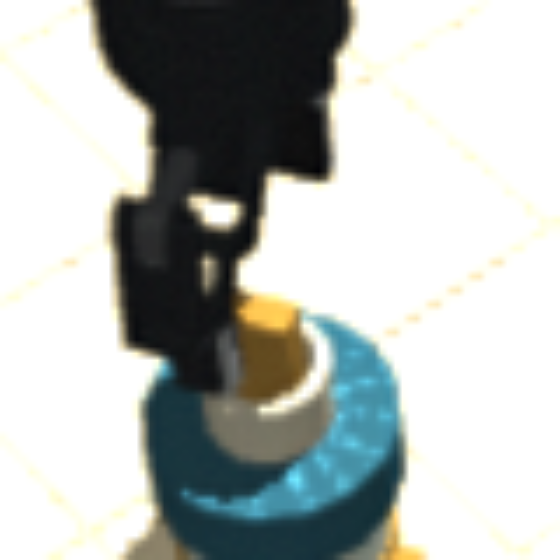

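The near finger (crop (215,360)) is astride the key, still level with the gap. I'll go down to TCP z ≈ 0.111 and shut the gripper.

```bash
python3 -m handwheel '[[0,0.3,0,0,0,0],[0,0.7,0,0,0,0],[0,1,0,0,0,0],[0,1,0,0,0,0],[0,1,0,0,0,0]]'
python3 -m handwheel '[[0,0,0,0,0,0],[0,0,0,0,0,0],[0,0,0,0,0,0],[0,0,0,0,0,0],[0,0,0,0,0,0]]' -1
python3 -m handwheel '[[0,0,0,0,0,0],[0,0,0,0,0,0],[0,0,0,0,0,0],[0,0,0,0,0,0],[0,0,0,0,0,0]]'
python3 - <<'E'
from h import *
go([.5098,-.167,.110],33.5+90)
c=bot.camera("scene");u,v=(261,240)
cv2.imwrite("pics/c_scene.png",cv2.resize(np.clip(c["color"][v-40:v+40,u-40:u+40,::-1]*1.4,0,255).astype(np.uint8),(560,560)))
E
```

```text
clock: 4.2
eef_pos: [0.5103, -0.1659, 0.1113]
tool_rot: [-0.203, 0.677, -0.677, 0.203]
ft_force: [0.2, -1.1, -0.3]
grip_width: 0.0853
clock: 4.82
eef_pos: [0.5105, -0.166, 0.1114]
tool_rot: [0.203, -0.677, 0.678, -0.203]
ft_force: [1.3, -0.8, -0.3]
grip_width: 0.0128
clock: 5.45
eef_pos: [0.5104, -0.166, 0.1114]
tool_rot: [0.203, -0.677, 0.678, -0.203]
ft_force: [1.6, -1.7, -0.5]
grip_width: 0.0126
row [ 0.043  0.055  0.021 -0.002 -0.016 -0.001]  t 5.45 pos [ 0.5104 -0.166   0.1114] F [ 1.6 -1.7 -0.5] w 0.0126
```

View pics/c_scene.png

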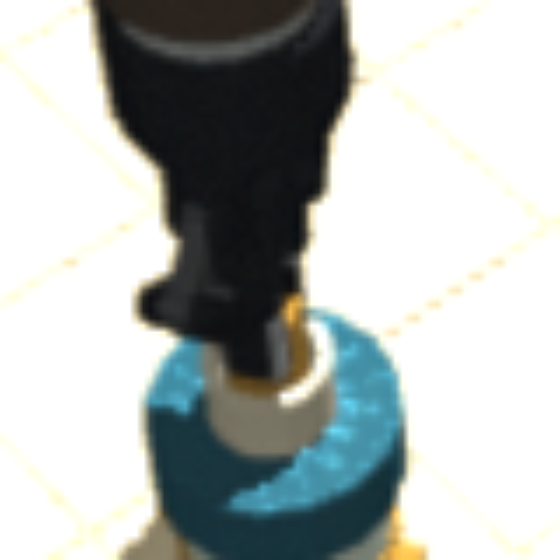

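The gripper is shut on the key (12.6 mm) with the fingers above the neck. I'll lift straight up by 100 mm.

```bash
python3 -m handwheel '[[0,-0.2,0,0,0,0],[0,-0.6,0,0,0,0],[0,-1.2,0,0,0,0],[0,-1.8,0,0,0,0],[0,-2.2,0,0,0,0]]'
python3 -m handwheel '[[0,-0.4,0,0,0,0],[0,-0.9,0,0,0,0],[0,-1.4,0,0,0,0],[0,-1.7,0,0,0,0],[0,-1.8,0,0,0,0]]'
python3 - <<'E'
from h import *
go([.5079,.2355,.21],23.4+90)
for n in("top","scene"): 
    c=bot.camera(n);cv2.imwrite(f"pics/d_{n}.png",c["color"][:,:,::-1])
    u,v=(403,271) if n=="top" else (261,210)
    cv2.imwrite(f"pics/d_{n}.png",cv2.resize(np.clip(c["color"][v-50:v+50,u-50:u+50,::-1]*1.4,0,255).astype(np.uint8),(560,560)))
E
```

```text
clock: 6.12
eef_pos: [0.5109, -0.166, 0.1681]
tool_rot: [0.202, -0.677, 0.678, -0.203]
ft_force: [0.4, -0.3, -4.4]
grip_width: 0.0124
clock: 6.75
eef_pos: [0.5105, -0.166, 0.2119]
tool_rot: [0.203, -0.677, 0.678, -0.203]
ft_force: [-0.1, -0.9, -4.1]
grip_width: 0.013
row [-8.7370e+00  7.3000e-02 -1.3474e+01 -4.0000e-03  9.9400e-01 -4.0000e-03]  t 6.75 pos [ 0.5105 -0.166   0.2119] F [-0.1 -0.9 -4.1] w 0.013
```

View pics/d_scene.png

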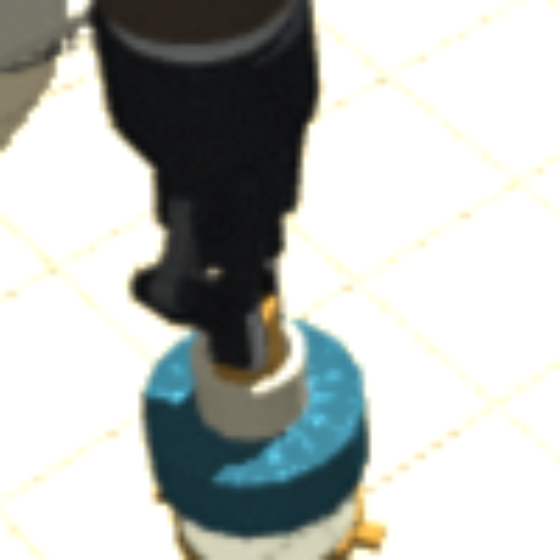

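Dome and hood hang together (about 4 N), upright. I'll carry them toward the base at about 0.1 m collar height.

```bash
python3 -m handwheel '[[-0.2,0,-0.3,0,0.1,0],[-0.6,0,-0.9,0,0.1,0],[-1.2,0,-1.9,0,0.2,0],[-1.9,0,-3,0,0.3,0],[-2.6,0,-4.1,0,0.4,0]]'
python3 -m handwheel '[[-0.7,0,-1.1,0,0.1,0],[-1.4,0,-2.2,0,0.2,0],[-2.1,0,-3.3,0,0.3,0],[-2.8,0,-4.3,0,0.4,0],[-3.5,0,-5.4,0,0.5,0]]'
python3 - <<'E'
from h import *
go([.5079,.2355,.21],23.4+90)
E
```

```text
clock: 7.48
eef_pos: [0.5077, -0.0423, 0.2111]
tool_rot: [-0.179, 0.684, -0.684, 0.179]
ft_force: [0.4, 0.7, -3.4]
grip_width: 0.0132
clock: 8.1
eef_pos: [0.5176, 0.1183, 0.2111]
tool_rot: [-0.149, 0.691, -0.691, 0.149]
ft_force: [0.2, 0.4, -4.3]
grip_width: 0.0128
row [-1.582e+00  4.600e-02 -4.430e+00  3.000e-03  9.700e-02  2.000e-03]  t 8.1 pos [0.5176 0.1183 0.2111] F [ 0.2  0.4 -4.3] w 0.0128
```

```bash
python3 -m handwheel '[[-0.4,0,-1,0,0.1,0],[-0.8,0,-2.2,0,0.1,0],[-1.2,0,-3.2,0,0.1,0],[-1.4,0,-3.9,0,0.1,0],[-1.5,0,-4.2,0,0.1,0]]'
python3 -m handwheel '[[0,0,0,0,0,0],[0,0,0,0,0,0],[0,0,0,0,0,0],[0,0,0,0,0,0],[0,0,0,0,0,0]]'
python3 - <<'E'
from h import *
go([.5079,.2355,.21],23.4+90)
for n in("top","scene"): 
    c=bot.camera(n);cv2.imwrite(f"pics/e_{n}.png",c["color"][:,:,::-1])
    u,v=(231,270) if n=="top" else (371,180)
    cv2.imwrite(f"pics/ec_{n}.png",cv2.resize(np.clip(c["color"][v-60:v+60,u-60:u+60,::-1]*1.4,0,255).astype(np.uint8),(600,600)))
E
```

```text
clock: 8.72
eef_pos: [0.5098, 0.2254, 0.2111]
tool_rot: [-0.146, 0.693, -0.691, 0.145]
ft_force: [0.1, -1.6, -4.7]
grip_width: 0.0131
clock: 9.35
eef_pos: [0.5107, 0.2237, 0.2113]
tool_rot: [-0.145, 0.693, -0.691, 0.145]
ft_force: [0.2, 0.1, -3.8]
grip_width: 0.0126
row [-0.086  0.055 -0.478  0.016  0.022 -0.   ]  t 9.35 pos [0.5107 0.2237 0.2113] F [ 0.2  0.1 -3.8] w 0.0126
```

View pics/ec_scene.png

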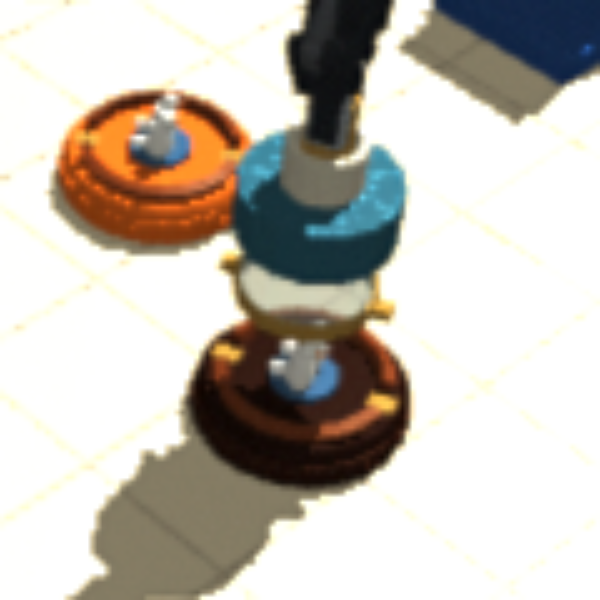

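View pics/ec_top.png

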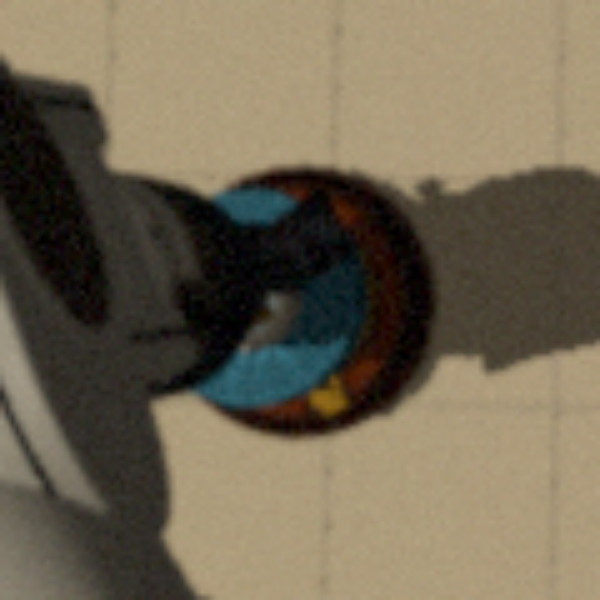

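Run:
```python
from h import *
S=bot.camera("scene")
def ang(v): return np.degrees(np.arctan2(v[1],v[0]))
bl,_=blobs(S,(335,165,405,210),(14,90,70),(32,255,255),4)
for b in bl: print(b[0],b[1].round(1),b[2].min(0),b[2].max(0))
x0,y0,x1,y1=345,165,401,207
im=cv2.resize(np.clip(S["color"][y0:y1,x0:x1,::-1]*1.4,0,255).astype(np.uint8),None,fx=14,fy=14,interpolation=cv2.INTER_NEAREST)
for i in range(0,56,5): cv2.putText(im,str(x0+i),(i*14,10),0,.4,(0,0,255))
for i in range(0,42,5): cv2.putText(im,str(y0+i),(0,i*14+12),0,.4,(0,0,255))
cv2.imwrite("pics/lug.png",im)
```

```text
11 [356.4 171.4] [355 170] [358 173]
6 [358.2 177.2] [358 175] [359 179]
30 [386.2 180.6] [383 175] [389 183]
4 [378.8 183.8] [378 183] [380 184]
27 [355.7 189.8] [353 187] [359 192]
22 [387.1 200.1] [384 198] [390 202]
```

View pics/lug.png

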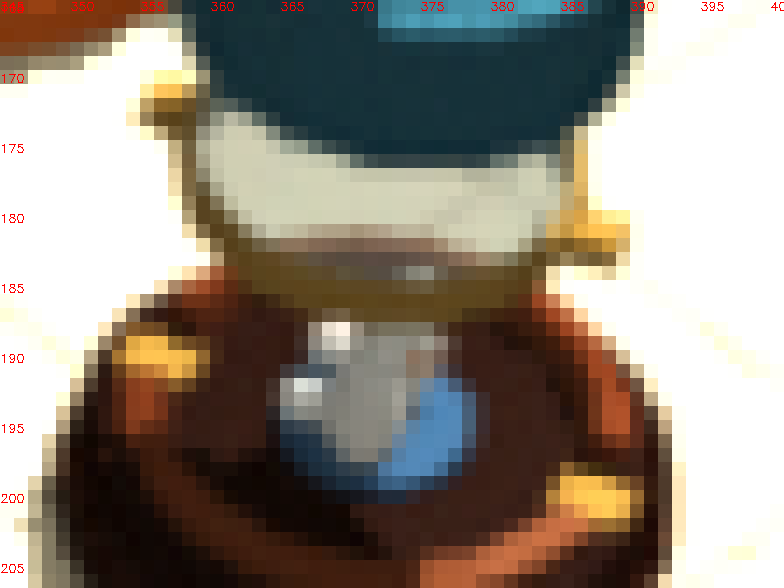

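Run:
```python
from h import *
S=bot.camera("scene");T=bot.camera("top")
def ang(v): return np.degrees(np.arctan2(v[1],v[0]))
for L,Rr,z in(((354.6,171.8),(389.3,181.6),.1038),((354.6,173.2),(389.3,183.2),.1003),((356,170.4),(387.5,180.6),.1073)):
    a,b=plane(S,L,z),plane(S,Rr,z);print("lugs",((a+b)/2).round(4),ang(b-a)-180,np.linalg.norm(a-b))
for z in(.025,):
    a,b=plane(S,(355.9,189.8),z),plane(S,(387.2,200.1),z);print("plates S",((a+b)/2).round(4),ang(b-a)-180,np.linalg.norm(a-b))
    a,b=plane(T,(221.24,250.97),z),plane(T,(236.33,288.5),z);print("plates T",((a+b)/2).round(4),ang(b-a)-180)
o=bot.get_obs();print(o["eef_pos"]);M=R.from_quat(o["tool_rot"]).as_matrix();print(ang(M[:,2]),M.round(4))
# initial dome: scene lug and key in scene at plane
for c,uv in((T,(406.7,270.8)),(S,(257.7,243.8))): print("key top",plane(c,uv,.135))
```

```text
lugs [0.5097 0.2232 0.1038] -154.4399145379652 0.10021944366735183
lugs [0.5115 0.2218 0.1003] -154.815161221213 0.1005316262628944
lugs [0.5083 0.2233 0.1073] -157.59409016856566 0.09260419717815808
plates S [0.5093 0.2343 0.025 ] -157.08611271440571 0.09678324078968085
plates T [0.5076 0.2351 0.025 ] -336.7680049274845
[0.51063292 0.22397892 0.21132277]
-66.34608079826074 [[-0.916  -0.0011  0.4012]
 [-0.4012  0.0026 -0.916 ]
 [-0.     -1.     -0.0028]]
key top [ 0.51018343 -0.16742132  0.135     ]
key top [ 0.51188437 -0.16778026  0.135     ]
```

```bash
python3 -c "
from h import *
go([.509,.236,.165],23+90)"
```

```text
row [-0.133  1.854 -0.461  0.016  0.065 -0.   ]  t 9.6 pos [0.5106 0.224  0.2113] F [ 0.8 -1.1 -4.3] w 0.013
```

```bash
python3 -m handwheel '[[-0.1,0,-0.3,0,0.1,0],[-0.1,0,-0.5,0,0.1,0],[-0.1,0,-0.5,0,0.1,0],[-0.1,0,-0.5,0,0.1,0],[-0.1,0,-0.5,0,0.1,0]]'
python3 -m handwheel '[[0,0,0,0,0,0],[0,0.3,0,0,0,0],[0,0.7,0,0,0,0],[0,1.0,0,0,0,0],[0,1.2,0,0,0,0]]'
python3 -m handwheel '[[0,0,0,0,0,0],[0,0,0,0,0,0],[0,0,0,0,0,0],[0,0,0,0,0,0],[0,0,0,0,0,0]]'
python3 - <<'E'
from h import *
go([.509,.236,.15],23+90)
S=bot.camera("scene")
x0,y0,x1,y1=340,155,404,211
im=cv2.resize(np.clip(S["color"][y0:y1,x0:x1,::-1]*1.4,0,255).astype(np.uint8),None,fx=10,fy=10,interpolation=cv2.INTER_NEAREST)
for i in range(0,64,5): cv2.putText(im,str(x0+i),(i*10,10),0,.4,(0,0,255))
for i in range(0,56,5): cv2.putText(im,str(y0+i),(0,i*10+12),0,.4,(0,0,255))
cv2.imwrite("pics/f.png",im)
E
```

```text
clock: 10.22
eef_pos: [0.5121, 0.2268, 0.2114]
tool_rot: [-0.145, 0.696, -0.688, 0.144]
ft_force: [-0.6, -0.3, -4.5]
grip_width: 0.0127
clock: 10.85
eef_pos: [0.5115, 0.227, 0.1803]
tool_rot: [-0.146, 0.696, -0.688, 0.143]
ft_force: [0.1, -0.3, -4.5]
grip_width: 0.0128
clock: 11.48
eef_pos: [0.512, 0.2272, 0.1815]
tool_rot: [-0.145, 0.696, -0.688, 0.144]
ft_force: [-0.4, -0.2, -4.3]
grip_width: 0.0125
row [-3.100e-02  1.265e+00 -3.580e-01  6.400e-02  6.000e-02 -1.000e-03]  t 11.47 pos [0.512  0.2272 0.1815] F [-0.4 -0.2 -4.3] w 0.0125
```

View pics/f.png

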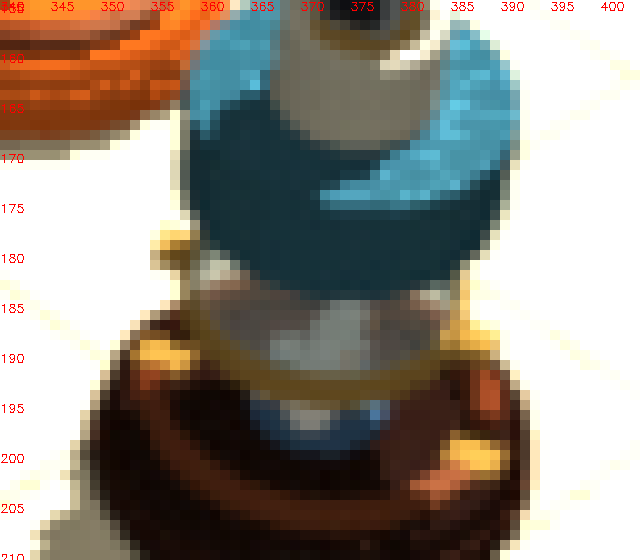

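```bash
python3 -c "
from h import *
o=bot.get_obs();print(o['joint_pos'].round(3),o['tau'].round(1))"
```

```text
[0.412 0.384 0.074 1.261 0.011 3.141] [  0.  -45.9  26.3   0.    0.1   0. ]
```

Joint 6 is at its limit (3.141), so the arm stopped short. The collar fits either way round, so I'll raise the dome a little and turn it half a turn the other way, which takes joint 6 to about 0.

```bash
python3 -m handwheel '[[0,-0.3,0,0,-0.1,0],[0,-0.7,0,0,-0.4,0],[0,-1,0,0,-0.9,0],[0,-1.1,0,0,-1.6,0],[0,-1.1,0,0,-2.4,0]]'
python3 -m handwheel '[[0,0,0,0,-0.8,0],[0,0,0,0,-1.7,0],[0,0,0,0,-2.6,0],[0,0,0,0,-3.5,0],[0,0,0,0,-4.4,0]]'
python3 -m handwheel '[[0,0,0,0,-0.9,0],[0,0,0,0,-1.8,0],[0,0,0,0,-2.7,0],[0,0,0,0,-3.6,0],[0,0,0,0,-4.5,0]]'
python3 -c "
from h import *
go([.509,.236,.205],23+90)
print(bot.get_obs()['joint_pos'].round(3),R.from_quat(bot.get_obs()['tool_rot']).as_matrix().round(3))"
```

```text
clock: 12.15
eef_pos: [0.5125, 0.227, 0.2099]
tool_rot: [-0.286, 0.65, -0.642, 0.288]
ft_force: [0.1, -0.8, -4.3]
grip_width: 0.0131
clock: 12.78
eef_pos: [0.5123, 0.2269, 0.2095]
tool_rot: [-0.507, 0.495, -0.488, 0.51]
ft_force: [1.4, -0.3, -4.9]
grip_width: 0.0125
clock: 13.4
eef_pos: [0.5123, 0.2269, 0.2095]
tool_rot: [-0.655, 0.262, -0.257, 0.661]
ft_force: [-0.1, -0.2, -3.6]
grip_width: 0.0127
row [-0.342  0.184  0.175 -0.059 -6.607 -0.035]  t 13.4 pos [0.5123 0.2269 0.2095] F [-0.1 -0.2 -3.6] w 0.0127
[0.411 0.37  0.127 1.327 0.011 1.163] [[ 0.73  -0.004  0.683]
 [-0.683  0.011  0.73 ]
 [-0.01  -1.     0.005]]
```

```bash
python3 -m handwheel '[[0,0,0,0,-0.9,0],[0,0,0,0,-1.8,0],[0,0,0,0,-2.7,0],[0,0,0,0,-3.6,0],[0,0,0,0,-4.4,0]]'
python3 -m handwheel '[[0,0,0,0,-0.7,0],[0,0,0,0,-1.3,0],[0,0,0,0,-1.8,0],[0,0,0,0,-2.1,0],[0,0,0,0,-2.2,0]]'
python3 -c "
from h import *
go([.509,.236,.205],23+90)
print(bot.get_obs()['joint_pos'].round(3),R.from_quat(bot.get_obs()['tool_rot']).as_matrix().round(3))"
```

```text
clock: 14.02
eef_pos: [0.5123, 0.2269, 0.2095]
tool_rot: [-0.703, -0.004, 0.007, 0.711]
ft_force: [-0.1, -0.5, -4.2]
grip_width: 0.0131
clock: 14.65
eef_pos: [0.5123, 0.2269, 0.2094]
tool_rot: [-0.689, -0.138, 0.139, 0.697]
ft_force: [0.2, -0.2, -3.3]
grip_width: 0.013
row [ 0.02   0.18   0.383 -0.065 -0.036  0.002]  t 14.65 pos [0.5123 0.2269 0.2094] F [ 0.2 -0.2 -3.3] w 0.013
[0.411 0.37  0.127 1.327 0.011 0.016] [[ 0.923 -0.004 -0.385]
 [ 0.385  0.011  0.923]
 [ 0.    -1.     0.011]]
```

```bash
python3 -m handwheel '[[0,0,0.1,-0.03,0,0],[0,0,0.2,-0.06,0,0],[0,0,0.3,-0.06,0,0],[0,0,0.3,-0.06,0,0],[0,0,0.3,-0.06,0,0]]'
python3 -m handwheel '[[0,0.1,0,0,0,0],[0,0.3,0,0,0,0],[0,0.3,0,0,0,0],[0,0.3,0,0,0,0],[0,0.3,0,0,0,0]]'
python3 - <<'E'
from h import *
go([.5085,.2338,.205],23+90)
S=bot.camera("scene");print(bot.get_obs()['joint_pos'].round(3))
for b in blobs(S,(335,160,405,210),(14,90,70),(32,255,255),4)[0]: print(b[0],b[1].round(1),b[2].min(0),b[2].max(0))
x0,y0,x1,y1=345,160,401,207
im=cv2.resize(np.clip(S["color"][y0:y1,x0:x1,::-1]*1.4,0,255).astype(np.uint8),None,fx=12,fy=12,interpolation=cv2.INTER_NEAREST)
for i in range(0,56,5): cv2.putText(im,str(x0+i),(i*12,10),0,.4,(0,0,255))
for i in range(0,47,5): cv2.putText(im,str(y0+i),(0,i*12+12),0,.4,(0,0,255))
cv2.imwrite("pics/g.png",im)
E
```

```text
clock: 15.28
eef_pos: [0.5092, 0.2338, 0.2089]
tool_rot: [-0.693, -0.138, 0.139, 0.694]
ft_force: [0.2, -1.2, -5.1]
grip_width: 0.0127
clock: 15.9
eef_pos: [0.5093, 0.2338, 0.2016]
tool_rot: [-0.693, -0.138, 0.139, 0.694]
ft_force: [0.1, -0.3, -3.8]
grip_width: 0.0129
row [-0.03  -0.138  0.012 -0.004 -0.04  -0.   ]  t 15.9 pos [0.5093 0.2338 0.2016] F [ 0.1 -0.3 -3.8] w 0.0129
[4.300e-01 3.740e-01 1.130e-01 1.309e+00 1.000e-03 3.600e-02]
14 [359.4 172.3] [358 171] [361 174]
29 [388.6 181.2] [386 176] [391 184]
5 [380.4 184.6] [379 184] [382 185]
26 [355.8 189.8] [353 187] [359 192]
23 [387.3 200.1] [384 198] [390 202]
```

View pics/g.png

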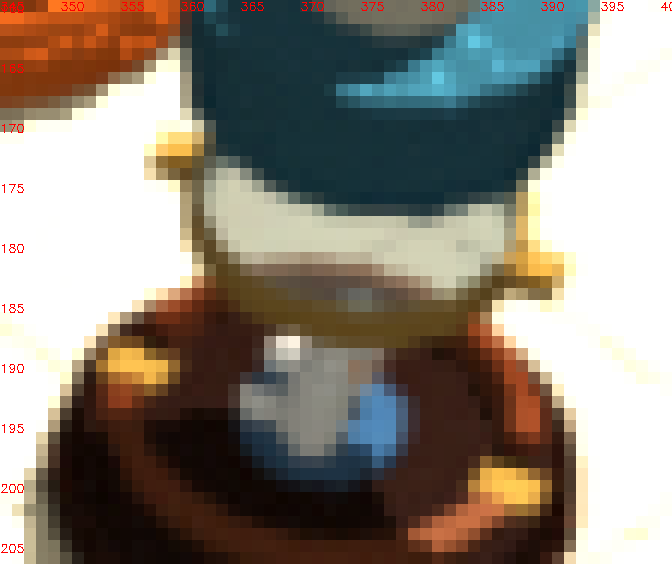

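Run:
```python
from h import *
S=bot.camera("scene")
def ang(v): return np.degrees(np.arctan2(v[1],v[0]))
for L,Rr,z in(((357.3,172.3),(391.3,182.2),.0937),((357.3,173.6),(391.3,183.8),.0902)):
    a,b=plane(S,L,z),plane(S,Rr,z);print("lugs",((a+b)/2).round(4),ang(b-a)-180,np.linalg.norm(a-b))
o=bot.get_obs();print(o['eef_pos'])
for uv in[(375.3,185.3)]: pass
```

```text
lugs [0.5088 0.2353 0.0937] -155.11137247358602 0.09952963242208454
lugs [0.5105 0.234  0.0902] -155.7145774401937 0.09998598768457366
[0.50929578 0.23383995 0.20158319]
```

Collar centre and plates agree within 1 mm in the scene view, and yaw within about 1.5°. Lowering.

```bash
python3 -m handwheel '[[0,0.3,0,0,0,0],[0,0.7,0,0,0,0],[0,1.2,0,0,0,0],[0,1.7,0,0,0,0],[0,2,0,0,0,0]]'
python3 -m handwheel '[[0,0.1,0,0,0,0],[0,0.2,0,0,0,0],[0,0.2,0,0,0,0],[0,0.2,0,0,0,0],[0,0.2,0,0,0,0]]'
python3 - <<'E'
from h import *
go([.5085,.2338,.1364],23+90)
S=bot.camera("scene")
x0,y0,x1,y1=340,155,404,211
im=cv2.resize(np.clip(S["color"][y0:y1,x0:x1,::-1]*1.4,0,255).astype(np.uint8),None,fx=10,fy=10,interpolation=cv2.INTER_NEAREST)
cv2.imwrite("pics/i.png",im)
E
```

```text
clock: 16.62
eef_pos: [0.5085, 0.2335, 0.1499]
tool_rot: [-0.693, -0.138, 0.139, 0.693]
ft_force: [-0.0, -0.3, -2.9]
grip_width: 0.0126
clock: 17.25
eef_pos: [0.5093, 0.2339, 0.1468]
tool_rot: [-0.693, -0.139, 0.138, 0.694]
ft_force: [0.1, 0.1, -3.7]
grip_width: 0.0128
row [-0.033  0.415  0.009 -0.004 -0.04   0.002]  t 17.25 pos [0.5093 0.2339 0.1468] F [ 0.1  0.1 -3.7] w 0.0128
```

View pics/i.png

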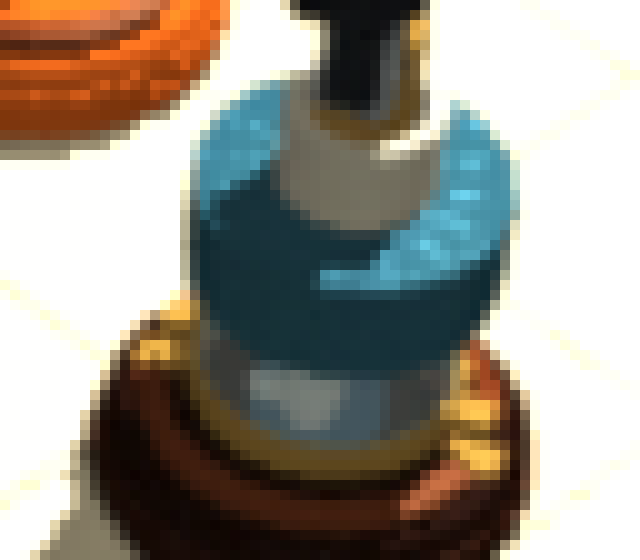

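The lugs are right above the brass plates (image (180,305)/(155,348) and (470,410)/(480,455)), and there is no contact force. Lowering slowly.

```bash
python3 -m handwheel '[[0,0.07,0,0,0,0],[0,0.14,0,0,0,0],[0,0.2,0,0,0,0],[0,0.27,0,0,0,0],[0,0.32,0,0,0,0]]'
python3 -m handwheel '[[0,0.03,0,0,0,0],[0,0.06,0,0,0,0],[0,0.08,0,0,0,0],[0,0.08,0,0,0,0],[0,0.08,0,0,0,0]]'
python3 -c "
from h import *
go([.5085,.2338,.1364],23+90)"
```

```text
clock: 17.92
eef_pos: [0.5091, 0.2338, 0.1382]
tool_rot: [-0.693, -0.138, 0.139, 0.694]
ft_force: [0.3, -0.2, -4.2]
grip_width: 0.0128
clock: 18.55
eef_pos: [0.5092, 0.2338, 0.1365]
tool_rot: [-0.693, -0.138, 0.139, 0.694]
ft_force: [0.3, -0.3, -4.7]
grip_width: 0.0133
row [-0.025  0.002  0.009 -0.004 -0.04  -0.001]  t 18.55 pos [0.5092 0.2338 0.1365] F [ 0.3 -0.3 -4.7] w 0.0133
```

```bash
python3 -m handwheel '[[0,0.03,0,0,0,0],[0,0.05,0,0,0,0],[0,0.05,0,0,0,0],[0,0.05,0,0,0,0],[0,0.05,0,0,0,0]]'
python3 - <<'E'
from h import *
go([.5085,.2338,.1364],23+90)
S=bot.camera("scene")
x0,y0,x1,y1=340,155,404,211
im=cv2.resize(np.clip(S["color"][y0:y1,x0:x1,::-1]*1.4,0,255).astype(np.uint8),None,fx=10,fy=10,interpolation=cv2.INTER_NEAREST)
cv2.imwrite("pics/j.png",im)
E
```

```text
clock: 19.18
eef_pos: [0.5094, 0.2342, 0.1363]
tool_rot: [-0.693, -0.139, 0.138, 0.694]
ft_force: [-2.6, 0.6, 4.8]
grip_width: 0.0123
row [-0.039 -0.006  0.    -0.006 -0.039  0.007]  t 19.18 pos [0.5094 0.2342 0.1363] F [-2.6  0.6  4.8] w 0.0123
```

View pics/j.png

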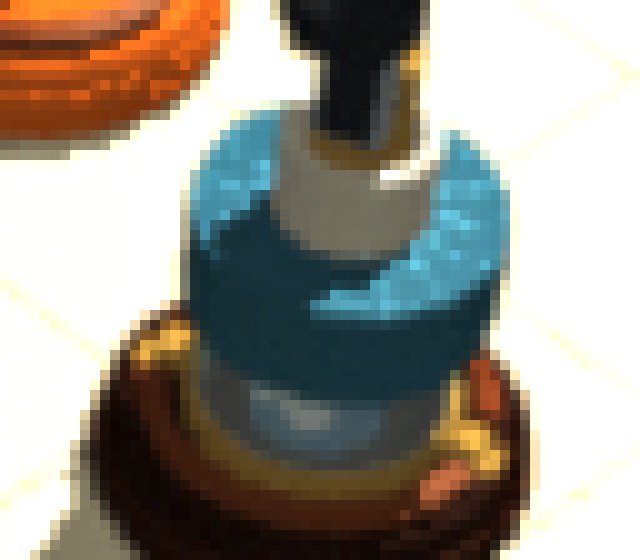

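Contact came at TCP z 0.1363, exactly the expected home height (0.1114 + 0.025), and the lugs lie on the plates between the walls. Letting go.

```bash
python3 -m handwheel '[[0,0,0,0,0,0],[0,0,0,0,0,0],[0,0,0,0,0,0],[0,0,0,0,0,0],[0,0,0,0,0,0]]' 1
python3 -m handwheel '[[0,-0.4,0,0,0,0],[0,-1,0,0,0,0],[0,-2,0,0,0,0],[0,-3,0,0,0,0],[0,-3.4,0,0,0,0]]'
python3 - <<'E'
from h import *
go([.5085,.2338,.1364],23+90)
for n in("top","scene"): 
    c=bot.camera(n);u,v=(231,270) if n=="top" else (371,180)
    cv2.imwrite(f"pics/k_{n}.png",cv2.resize(np.clip(c["color"][v-40:v+40,u-40:u+40,::-1]*1.4,0,255).astype(np.uint8),None,fx=7,fy=7,interpolation=cv2.INTER_NEAREST))
E
```

```text
clock: 19.85
eef_pos: [0.5092, 0.2338, 0.1351]
tool_rot: [-0.693, -0.138, 0.139, 0.694]
ft_force: [0.1, -0.2, 0.3]
grip_width: 0.0854
clock: 20.48
eef_pos: [0.5103, 0.2343, 0.2231]
tool_rot: [-0.693, -0.14, 0.137, 0.694]
ft_force: [-0.1, 1.3, -0.5]
grip_width: 0.0852
row [-0.091  3.469  0.006 -0.005 -0.04   0.025]  t 20.48 pos [0.5103 0.2343 0.2231] F [-0.1  1.3 -0.5] w 0.0852
```

View pics/k_scene.png

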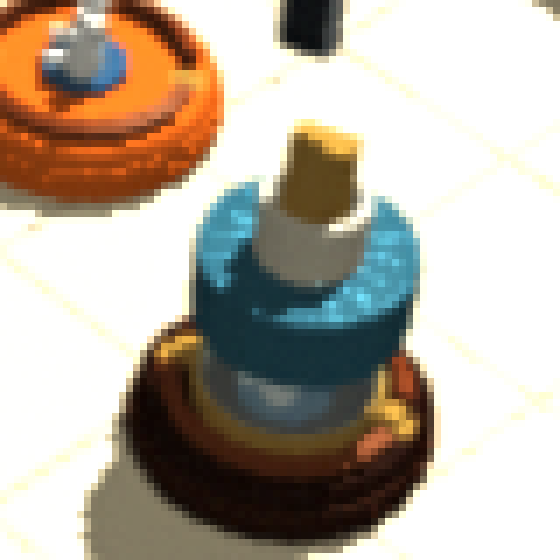

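View pics/k_top.png

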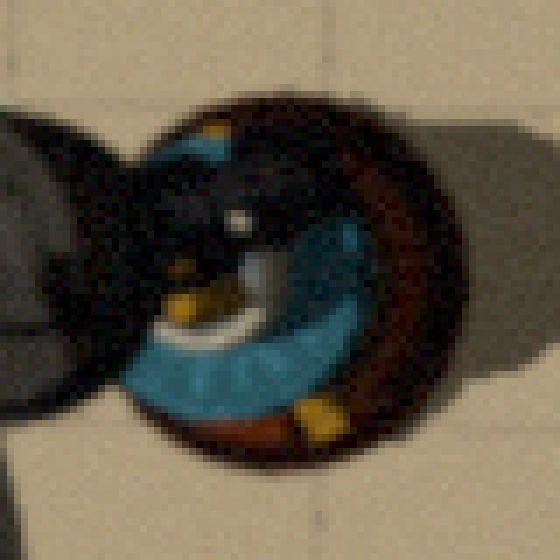

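The dome sits home: the collar is inside the wall and the lugs are at the plates, scene crop (180,350) and (400,415). Next I'll find the hood's axis from visible blue/neck edges.

Run:
```python
from h import *
from scipy.optimize import least_squares
T=bot.camera("top");S=bot.camera("scene")
# scene: blue mask outer boundary; upper hood top rim
def blue(c,box):
    x0,y0,x1,y1=box;m=np.zeros(c["color"].shape[:2],np.uint8)
    hsv=cv2.cvtColor(c["color"],cv2.COLOR_RGB2HSV);m[y0:y1,x0:x1]=cv2.inRange(hsv,(88,110,30),(108,255,255))[y0:y1,x0:x1];return m
m=blue(T,(205,240,265,305));
# bottom arc in top view: last blue row per column
pts=[]
for u in range(212,246):
    v=np.where(m[:,u])[0]
    if len(v) : pts.append((u,v.max()+.5))
pts=np.array(pts);print(pts.astype(int).tolist())
def circ(c,pts,z,r):
    Q=np.array([plane(c,p,z)[:2] for p in pts])
    f=lambda p:np.linalg.norm(Q-p,axis=1)-r
    s=least_squares(f,Q.mean(0)+[0,0],loss='soft_l1',f_scale=.001);return s.x,np.abs(s.fun).mean()
sel=pts[(pts[:,0]>=218)&(pts[:,0]<=240)]
print("T hood top circle",circ(T,sel,.11,.045))
ms=blue(S,(345,150,402,200))
ptsS=[]
for v in range(168,186):
    w=np.where(ms[v])[0]
    print(v,w.min(),w.max()) if v%3==0 else 0
k=[b for b in blobs(S,(365,150,390,172),(14,90,140),(32,255,255),8)[0]];print("key S",[(b[0],b[1]) for b in k],[plane(S,b[1],.16) for b in k])
```

```text
[[212, 287], [213, 287], [214, 287], [215, 288], [216, 288], [217, 288], [218, 288], [219, 288], [220, 288], [221, 288], [222, 288], [223, 288], [224, 288], [225, 288], [226, 288], [227, 288], [228, 288], [229, 288], [230, 287], [231, 287], [232, 286], [233, 286], [234, 285], [235, 285], [236, 284], [237, 283], [238, 282], [239, 281], [240, 280], [241, 277], [242, 276]]
T hood top circle (array([0.51025743, 0.23066926]), np.float64(0.00041459552470223074))
168 363 366
171 361 387
174 360 389
177 360 390
180 359 389
183 359 388
key S [(22, array([378.22727273, 159.27272727]))] [array([0.51210902, 0.23682278, 0.16      ])]
```

Run:
```python
from h import *
from scipy.optimize import least_squares
T=bot.camera("top");S=bot.camera("scene")
def circ(c,pts,z,r,g):
    Q=np.array([plane(c,p,z)[:2] for p in pts])
    s=least_squares(lambda p:np.linalg.norm(Q-p,axis=1)-r,g,loss='soft_l1',f_scale=.001);return s.x.round(4),np.abs(s.fun).mean().round(5)
arc=[(u,287.7) for u in(212,213,214)]+[(u,288.5) for u in range(215,230)]
g=[.51,.233]
print(circ(T,arc,.11,.045,g))
print("right edge as rim z=.07",circ(T,[(236,284.5),(237,283.5),(238,282.5),(239,281.5),(240,280.5),(241,277.5),(242,276.5)],.07,.045,g))
# scene: neck outer silhouette + top rim front edge, whitish mask
im=S["color"].astype(int);hs=cv2.cvtColor(S["color"],cv2.COLOR_RGB2HSV)
for v in range(158,176): print(v,[tuple(im[v,u]) for u in(376,)],''.join('B' if 88<=hs[v,u,0]<=108 and hs[v,u,1]>110 else 'k' if 12<=hs[v,u,0]<=32 and hs[v,u,1]>110 else 'w' if hs[v,u,1]<70 and hs[v,u,2]>150 else 'g' if hs[v,u,1]<70 else '.' for u in range(355,395)))
```

```text
(array([0.5097, 0.2357]), np.float64(0.00082))
right edge as rim z=.07 (array([0.5082, 0.2386]), np.float64(0.00032))
158 [(np.int64(187), np.int64(150), np.int64(77))] ........wwwwwwwwww.kkkkk.wwwwwwwwwwwwwww
159 [(np.int64(170), np.int64(129), np.int64(52))] .......wwwwwwwwww.kkkkkkkkk.wwwwwwwwwwww
160 [(np.int64(174), np.int64(132), np.int64(53))] ......kwwwwwwwwww.kkkkkkkkk.wwwwwwwwwwww
161 [(np.int64(102), np.int64(76), np.int64(31))] .....kwwwwwwwwwww.kkkkkkkkk.wwwwwwwwwwww
162 [(np.int64(67), np.int64(51), np.int64(21))] ......wwwwwwwwwww.kkkkkkkkk.wwwwwwwwwwww
163 [(np.int64(65), np.int64(49), np.int64(20))] .....wwwwwwwwwwwwkkkkkkkkkkwwwwwwwwwwwww
164 [(np.int64(67), np.int64(50), np.int64(22))] ....wwwwwwwwwwwwgkkkkkkkkkkwwwwwwwwwwwww
165 [(np.int64(66), np.int64(50), np.int64(21))] .k.wwwwwwwwwwwww.kkkkkkkkk.wwwwwwwwwwwww
166 [(np.int64(66), np.int64(50), np.int64(22))] .gwwwwwwwwg..wwg.kkkkkkkkk.wwwwwwwwwwwww
167 [(np.int64(66), np.int64(50), np.int64(21))] wwwwwwwwg.BB.wwgkkkkkkkkkk.gwwwwwwwwwwww
168 [(np.int64(65), np.int64(49), np.int64(21))] wwwwwwwgBBBB.gggkkkkkkkkkk.gwwgwwwwwwwww
169 [(np.int64(66), np.int64(50), np.int64(22))] wwwwww.BBBBB.gggkkkkkkkkkkgwwwB.wwwwwwww
170 [(np.int64(65), np.int64(48), np.int64(20))] wwwwwgBBBBBB.ggg.kkkkkkkkkgwwgBB.wwwwwww
171 [(np.int64(66), np.int64(51), np.int64(25))] wwwww.BBBBBB.ggggg.kkkk..wwwg.BBB.wwwwww
172 [(np.int64(81), np.int64(76), np.int64(65))] wwwwgBBBBBBB.ggggggggggwwwwggBBBBB.wwwww
173 [(np.int64(84), np.int64(81), np.int64(70))] wwwwgBBBBBBBgggggggggggggggggBBBBBBwwwww
174 [(np.int64(82), np.int64(79), np.int64(68))] wwww.BBBBBBBgggggggggggggggg.BBBBBB.wwww
175 [(np.int64(83), np.int64(80), np.int64(69))] wwww.BBBBBBBgggggggggggggggg.BBBBBB.wwww
```

```bash
python3 -c "
from h import *
go([.5098,.2350,.1055],23+90)"
```

```text
row [ 7.900e-02  4.542e+00  3.400e-02 -4.000e-03 -4.000e-02 -1.400e-02]  t 20.77 pos [0.5086 0.2335 0.219 ] F [ 0.2  0.3 -0.8] w 0.0854
```

```bash
python3 -m handwheel '[[0.08,0.4,0.04,0,0,0],[0.08,1.2,0.04,0,0,0],[0.08,2.1,0.04,0,0,0],[0.08,2.9,0.04,0,0,0],[0.08,3.3,0.04,0,0,0]]'
python3 -m handwheel '[[0,0.3,0,0,0,0],[0,0.6,0,0,0,0],[0,0.8,0,0,0,0],[0,0.8,0,0,0,0],[0,0.8,0,0,0,0]]'
python3 - <<'E'
from h import *
go([.5098,.2350,.1055],23+90)
c=bot.camera("scene");u,v=(371,170)
cv2.imwrite("pics/l.png",cv2.resize(np.clip(c["color"][v-40:v+40,u-40:u+40,::-1]*1.4,0,255).astype(np.uint8),None,fx=7,fy=7,interpolation=cv2.INTER_NEAREST))
E
```

```text
clock: 21.4
eef_pos: [0.5094, 0.235, 0.1352]
tool_rot: [0.693, 0.137, -0.14, -0.693]
ft_force: [-0.1, -0.3, 0.3]
grip_width: 0.0855
clock: 22.02
eef_pos: [0.5109, 0.2356, 0.1181]
tool_rot: [-0.693, -0.139, 0.138, 0.694]
ft_force: [0.6, 0.0, -0.2]
grip_width: 0.0851
row [-0.051  0.505 -0.007 -0.004 -0.04   0.003]  t 22.02 pos [0.5109 0.2356 0.1181] F [ 0.6  0.  -0.2] w 0.0851
```

View pics/l.png

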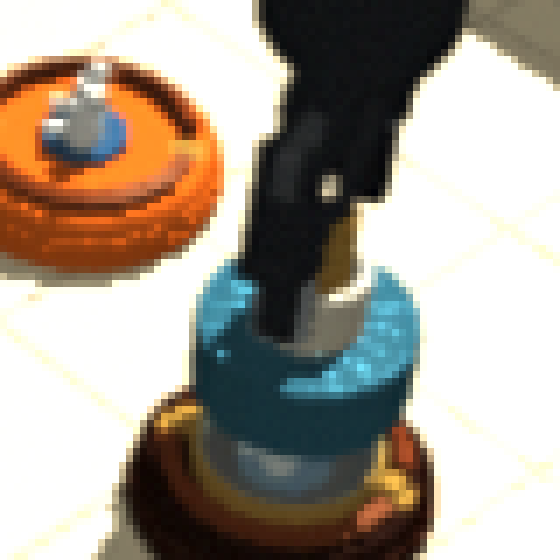

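The fingers straddle the neck, front finger at crop (280,310), and the key is clear between them. I'll lower 0.5 units, then close partway to check for symmetry and shut.

```bash
python3 -m handwheel '[[0,0.2,0,0,0,0],[0,0.4,0,0,0,0],[0,0.5,0,0,0,0],[0,0.5,0,0,0,0],[0,0.5,0,0,0,0]]'
python3 -m handwheel '[[0,0,0,0,0,0],[0,0,0,0,0,0],[0,0,0,0,0,0],[0,0,0,0,0,0],[0,0,0,0,0,0]]' 0.16
python3 -m handwheel '[[0,0,0,0,0,0],[0,0,0,0,0,0],[0,0,0,0,0,0],[0,0,0,0,0,0],[0,0,0,0,0,0]]' -1
python3 - <<'E'
from h import *
go([.5098,.2350,.1055],23+90)
c=bot.camera("scene");u,v=(371,170)
cv2.imwrite("pics/m.png",cv2.resize(np.clip(c["color"][v-40:v+40,u-40:u+40,::-1]*1.4,0,255).astype(np.uint8),None,fx=7,fy=7,interpolation=cv2.INTER_NEAREST))
E
```

```text
clock: 22.7
eef_pos: [0.5107, 0.2356, 0.1052]
tool_rot: [-0.693, -0.138, 0.139, 0.694]
ft_force: [0.4, 0.3, 0.8]
grip_width: 0.0854
clock: 23.32
eef_pos: [0.5106, 0.2355, 0.1052]
tool_rot: [-0.693, -0.138, 0.139, 0.694]
ft_force: [0.7, 0.6, -0.5]
grip_width: 0.0494
clock: 23.95
eef_pos: [0.5109, 0.2357, 0.1055]
tool_rot: [-0.693, -0.139, 0.138, 0.694]
ft_force: [0.6, -0.2, 3.9]
grip_width: 0.0426
row [-0.051  0.002 -0.007 -0.004 -0.04   0.003]  t 23.95 pos [0.5109 0.2357 0.1055] F [ 0.6 -0.2  3.9] w 0.0426
```

View pics/m.png

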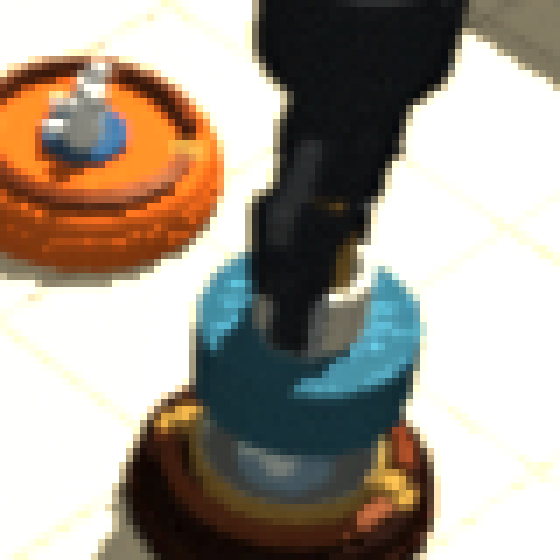

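The neck is gripped (42.6 mm) and side forces are negligible. Lifting straight up, slowly at first.

```bash
python3 -m handwheel '[[0,-0.05,0,0,0,0],[0,-0.15,0,0,0,0],[0,-0.3,0,0,0,0],[0,-0.45,0,0,0,0],[0,-0.6,0,0,0,0]]'
python3 - <<'E'
from h import *
go([.5098,.2350,.1055],23+90)
c=bot.camera("scene");u,v=(371,170)
cv2.imwrite("pics/n.png",cv2.resize(np.clip(c["color"][v-40:v+40,u-40:u+40,::-1]*1.4,0,255).astype(np.uint8),None,fx=7,fy=7,interpolation=cv2.INTER_NEAREST))
E
```

```text
clock: 24.62
eef_pos: [0.5106, 0.2355, 0.1204]
tool_rot: [-0.693, -0.138, 0.139, 0.694]
ft_force: [-1.3, 0.4, -0.8]
grip_width: 0.0426
row [-0.038  0.597 -0.007 -0.004 -0.04  -0.002]  t 24.62 pos [0.5106 0.2355 0.1204] F [-1.3  0.4 -0.8] w 0.0426
```

View pics/n.png

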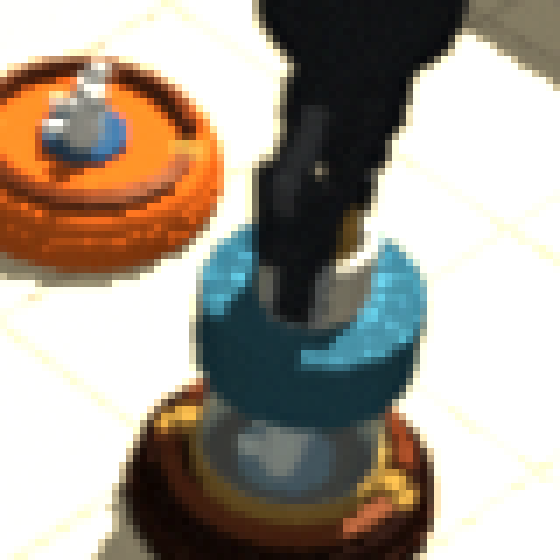

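The hood is rising alone while the dome collar stays put. Continuing.

```bash
python3 -m handwheel '[[0,-0.2,0,0,0,0],[0,-0.4,0,0,0,0],[0,-0.6,0,0,0,0],[0,-0.8,0,0,0,0],[0,-1,0,0,0,0]]'
python3 -m handwheel '[[0,-0.25,0,0,0,0],[0,-0.5,0,0,0,0],[0,-0.75,0,0,0,0],[0,-1,0,0,0,0],[0,-1.25,0,0,0,0]]'
python3 -m handwheel '[[0,-0.3,0,0,0,0],[0,-0.6,0,0,0,0],[0,-0.9,0,0,0,0],[0,-1.2,0,0,0,0],[0,-1.4,0,0,0,0]]'
python3 -m handwheel '[[0,-0.3,0,0,0,0],[0,-0.5,0,0,0,0],[0,-0.7,0,0,0,0],[0,-0.8,0,0,0,0],[0,-0.8,0,0,0,0]]'
python3 - <<'E'
from h import *
go([.5098,.2350,.2305],23+90)
print(R.from_quat(bot.get_obs()['tool_rot']).as_matrix()[2].round(4))
c=bot.camera("scene");u,v=(371,160)
cv2.imwrite("pics/o.png",cv2.resize(np.clip(c["color"][v-50:v+50,u-50:u+50,::-1]*1.4,0,255).astype(np.uint8),None,fx=6,fy=6,interpolation=cv2.INTER_NEAREST))
cv2.imwrite("pics/o_full.png",bot.camera("top")["color"][:,:,::-1])
E
```

```text
clock: 25.3
eef_pos: [0.5106, 0.2355, 0.1455]
tool_rot: [-0.693, -0.138, 0.139, 0.694]
ft_force: [-0.4, -0.3, -1.4]
grip_width: 0.0426
clock: 25.92
eef_pos: [0.5107, 0.2355, 0.1769]
tool_rot: [-0.693, -0.138, 0.139, 0.694]
ft_force: [-0.3, -0.5, -1.1]
grip_width: 0.0425
clock: 26.55
eef_pos: [0.5108, 0.2355, 0.212]
tool_rot: [-0.693, -0.139, 0.139, 0.694]
ft_force: [0.9, -0.4, -1.8]
grip_width: 0.0425
clock: 27.18
eef_pos: [0.5107, 0.2355, 0.2316]
tool_rot: [-0.693, -0.138, 0.139, 0.694]
ft_force: [0.0, -0.5, -2.2]
grip_width: 0.0426
row [-0.042  0.042 -0.004 -0.004 -0.04  -0.001]  t 27.18 pos [0.5107 0.2355 0.2316] F [ 0.  -0.5 -2.2] w 0.0426
[-1.e-04 -1.e+00  7.e-04]
```

View pics/o.png

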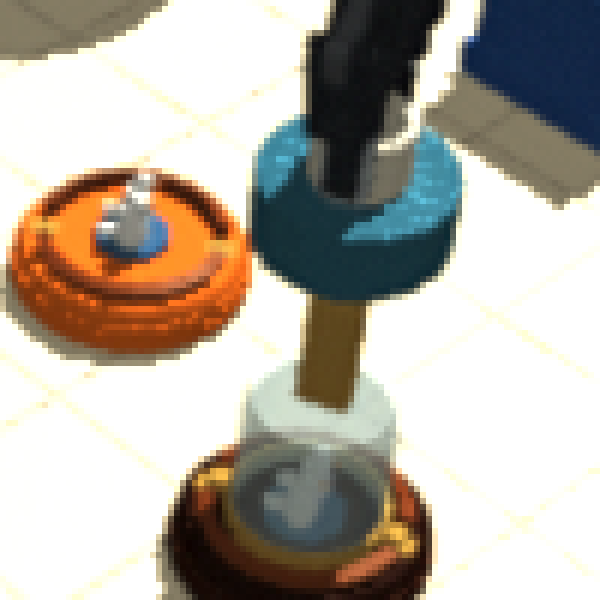

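View pics/o_full.png

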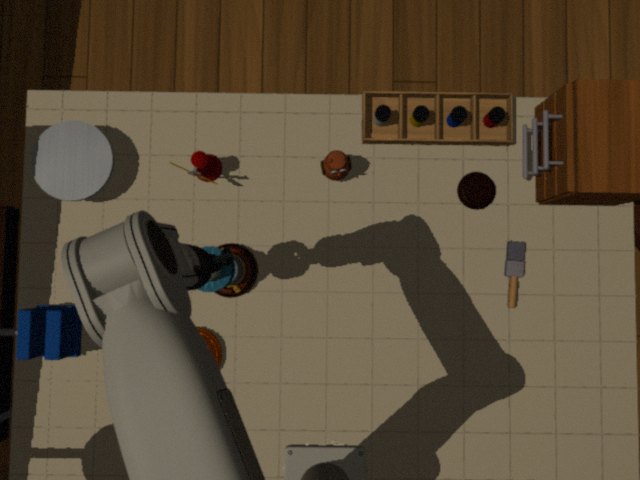

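Hood level, rim about 36 mm above the key top. The dome still sits in the base with the doves inside, and the owl, windmill, spare and brush are unmoved. I'll hold once, then hand in.

```bash
python3 -m handwheel '[[0,0,0,0,0,0],[0,0,0,0,0,0],[0,0,0,0,0,0],[0,0,0,0,0,0],[0,0,0,0,0,0]]'
python3 -c "
from h import *
print(bot.job_done())"
```

```text
clock: 27.9
eef_pos: [0.5107, 0.2355, 0.2314]
tool_rot: [-0.693, -0.138, 0.139, 0.694]
ft_force: [0.5, -0.2, -0.7]
grip_width: 0.0428
the job is handed in; nothing more can be done
None
```

I carried the dome and hood together by the key and set them on the dark base with the lugs in the slots. I let go of the key, then lifted the hood alone by its neck. I handed in at about 28 s while still holding the hood above the dome.

**Half turn:** Over the base, joint 6 reached its range limit (3.141 rad), so the arm stopped short. I raised the dome, turned it half a turn the other way and seated it that way round, which the task allows.

**Last checks:**
- **Seating:** Contact came at tool z 0.1363 m against an expected 0.1364 m. The last scene picture shows the collar inside the wall and the doves inside the dome.
- **Hood:** It is level to about 0.1°, with its rim about 36 mm above the key top. That height comes from the measured lift and the given dimensions.
- **Other things:** In the last top picture the owl, windmill, spare base and brush stand where they were. The arm hid the glue bottle there, so I did not check it; I never went near it.

**Disagreements:** My estimates of the hood's axis before the neck grip differed by up to 8 mm in y. I used a middle value, and side forces on gripping stayed below 1 N. The two cameras differed by about 2 mm on the base's position, and the lugs read about 1.5° off the slot plates in yaw, within the slots' play.

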